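# Fold the kitchen thermometer and put it in its case

### The arm

A 7-joint arm with a two-finger parallel gripper is mounted at the origin on the work surface. World frame = base frame: x ahead of the robot, y to its left, z up, the work surface at z = 0. Lengths are in mm, angles in rad, forces in N, time in s.
With the tool pointing down it reaches from about 400 to 875 mm from the base axis. Payload 4.4 kg.
Tool frame: the origin (TCP) lies at the very end of the fingers, on their centre line; the grasp point (between the pads) lies ctrl.grip_depth behind it (ctrl.grip_depth is the distance from the TCP to the grasp point, in mm); z points along the fingers, y is the direction in which the jaws open and shut (so a half turn about z gives the same grasp; the last joint's range is limited). The gripper opens to 85 mm and grips with 20 to 120 N. Pads are 22 mm wide; open, the fingers measure 114 mm over their backs; the gripper's body (76 mm by 85 mm) begins 54 mm behind the grasp point. The pads swing forward as they close: fully open they stand 13 mm farther back than shut.
Start: joints at [-1.245, 0.628, 0.038, 1.517, -0.027, 0.996, -0.02], TCP at [248.182, 600.769, 231.313] pointing down, gripper open.
Joint ranges: [-3.06, 3.06], [-0.37, 2.12], [-1.25, 1.32], [0.18, 2.47], [-1.1, 4.24], [0.23, 1.98], [-2.94, 2.94]. Speed limits (rad/s): [2.57, 2.57, 3.14, 3.14, 3.14, 3.14, 3.14].

### API

Orientations are given as [roll, pitch, yaw] about the fixed x, y, z axes, in that order (R = Rz(yaw) Ry(pitch) Rx(roll)).
In Python, from cell import ctrl gives the robot as it stands.
- The arm moves only by the tool servo_tool, never from a script. Its argument "commands" is one flat list of numbers, 5 for each row, row after row: the shift along the tool's x, y, z in units of 25 mm (1.0 is 25 mm), then the turn about the tool's z in units of 6 degrees (1.0 is 6 degrees), then the closure, from 0 (fully open) to 1 (shut). In form: [tx, ty, tz, twist, gripper, tx, ty, tz, twist, gripper, ...]. A call has 1 to 10 rows; each row is the pose to reach, as a shift and turn from the pose commanded when the call began, along the tool's axes at that moment; what a row does not reach only later rows make up. A row lasts 1/12 s, in which the tool goes at most 41.7 mm and 7.16 degrees, less where a joint would pass 70% of its speed; a pose out of reach is approached as far as the arm can. A call with a gripper value outside its range is refused whole. The fingers move at their own pace and stop on an object; the grip force is fixed at half the most. Time passes only in rows, so rows that repeat a pose let the fingers close. It gives the time, the measured TCP pose, the force and the opening at its end, in the units of the state.
- ctrl.read_state(): the state, without advancing time (a new reading comes with each control period).
- ctrl.get_image(name): name is "scene" or "top"; returns a dict with "img" (480x640x3 uint8, blue, green, red), "K" (3x3 intrinsics, pixels), "T" (4x4, takes a point from camera to world coordinates). Camera axes: x right, y down, z forward; pixel columns grow to the right and rows downward; lengths in mm; the calibration is good to about 2 mm. A picture is of the moment at which its call begins. There is no depth.
- ctrl.finish_job(): hands the job in, once; it reports no verdict.
The state is a dict: "clock": time; "qpos": joint angles; "qd": joint speeds; "tau": joint torques, N m; "eef_pos": TCP position; "tool_rot": TCP orientation; "force": force on the tool from outside, world axes, zero at the start; "torque": the same for the moment, N m; "width": finger opening in mm.
Only numpy, scipy, OpenCV 4.12 (cv2) and the standard library are available. Lean on these libraries where they do the work, as an engineer would, in place of code of your own. Each camera call takes 0.05 s, during which the arm holds its last target.

### The job

The dough thermometer has been left on the counter with its probe swung out. Fold the probe fully shut against the body, then lay the thermometer display up in the deep half of its open storage case, flat on the floor of the case, and let go. Do not disturb the bottle, the salt shaker or the scraper.

Things in the scene. Friction and masses are not known exactly. Their poses are not given: they have to be found in the camera images.
- therm: Loose folding thermometer, 0.23 kg, display up. Folded outline 160 x 42 x 24 mm (x, y, z); origin: centre of that outline's underside, fixed to the body bar. White bar: 160 mm along x, y -21 to +9 mm, 24 mm high, dark display on its -x half. The black probe folds against its +y side (y +10 to +21). Folded, grip it across the middle, 42 mm over bar and probe arm, which also presses the probe shut.
- probe (a joint): Probe angle, rad: 0 = folded shut along the bar (hard stop), growing as it swings out to the thermometer's +y side; pi/2 = square to the bar. Vertical hinge axis, friction about 0.015 N m, no spring: it stays where left. Starts 0.7 to 1.7. A fingertip pushing the arm closes it while the bar stays nearly in place.
- probe_hinge (a point): Hinge axis of the probe, at x +70, y +15.5, z +12 mm in the thermometer's frame (near its +x end). From here a black plastic arm 90 mm long and 11 mm wide, centred on the line hinge to tip, 1 to 22 mm above the underside; then a steel needle 6 mm thick up to 142 mm, at height 12 mm.
- probe_tip (a point): Tip of the steel needle, 142 mm from the hinge axis; moves with the probe.
- case: Fixed white case lying open. Origin: underside centre of the deep half, a tray 182 x 64 mm (x, y), 24 mm high, 4 mm walls; bay 174 x 56 mm, 20 mm deep. Each long wall (y -30, +30) has a finger cut-out, the middle 80 mm, down to 9 mm above the counter. The shallow lid (182 x 64, 9 mm high, not the place) lies open at its +y side, centre y +69. The folded thermometer fits either way round.
- case_in (a point): Centre of the floor inside the deep half of the case, 4 mm above the counter; axes as the case.
- oil: Bystander: green glass bottle, 64 mm across, 190 mm high, standing; origin under its centre.
- salt: Bystander: metal salt shaker, 64 mm across, 86 mm high; origin under its centre.
- scraper: Bystander: dough scraper lying flat, steel blade with wooden handle, about 96 x 90 mm (x, y), 22 mm high; origin under its centre.

How it is judged:
By the outcome, as a careful person would: the job done as asked, in the order asked, and still so for the second after the job is handed in, with the robot touching nothing.
It also fails if it takes over 51 s, if anything falls off the work surface, if the arm or the gripper's body presses on something with over 40 N, if the wrist force passes 120 N, or if a joint passes its speed limit or range.

## Working session

There is one attempt and no reset: what is moved stays moved. The work goes in short steps, Python scripts to look and compute and a tool call to move; the robot and the scene stay as the last step left them, time stands still between calls to the robot, and variables do not carry over. Pictures are saved under pics/ and viewed, and the job is handed in when it is done.

Besides the shell and the picture viewer there is one more tool, called after "Emit:" as name(argument=value, ...), one argument or row to a line, values as JSON. servo_tool: Moves the arm, as the interface text tells. Its arguments: {"type":"object","properties":{"commands":{"type":"array","items":{"type":"number"}}},"required":["commands"]}

```bash
mkdir -p pics; ls
python3 - <<'E'
from cell import ctrl
import cv2,numpy as np
print(ctrl.read_state(), ctrl.grip_depth)
for n in("scene","top"):
    d=ctrl.get_image(n); cv2.imwrite(f"pics/{n}0.png",d["img"]); print(n,d["K"].tolist(),np.round(d["T"],4).tolist())
    np.savez(f"{n}cal.npz",K=d["K"],T=d["T"])
E
```

```text
pics
{'clock': 0.0, 'qpos': array([-1.24479997,  0.62934514,  0.03842188,  1.51836479, -0.02700916,
        0.99630251, -0.02000147]), 'qd': array([-1.55975223e-03,  2.54438943e-04,  1.58286980e-03,  2.69524696e-04,
        1.91334088e-03, -6.02727688e-04, -8.14484477e-05]), 'tau': array([-4.25299513e-04, -5.63410413e+01,  1.22638777e+00, -1.93446350e+01,
        1.11090794e-02,  1.03293755e-02,  6.39517282e-06]), 'eef_pos': array([247.92311687, 600.18469756, 230.39038683]), 'tool_rot': array([-3.13969010e+00,  5.59669625e-06,  2.74980616e+00]), 'force': array([ 0.04149336,  0.43764275, -0.49434371]), 'torque': array([ 0.00716969,  0.02983964, -0.06071563]), 'width': 85.12724287437416} 18.700000000000003
scene [[562.122974647565, 0.0, 317.8744204223563], [0.0, 562.122974647565, 224.05861029767624], [0.0, 0.0, 1.0]] [[0.0369, 0.7211, -0.6919, 1573.1107], [0.9993, -0.0324, 0.0195, -42.8562], [-0.0084, -0.6921, -0.7217, 1138.1439], [0.0, 0.0, 0.0, 1.0]]
top [[523.556210672205, 0.0, 315.0281647392777], [0.0, 523.556210672205, 237.3396824226088], [0.0, 0.0, 1.0]] [[-0.0194, -0.9858, 0.1669, 349.0661], [-0.9998, 0.0192, -0.0023, 22.0651], [-0.001, -0.1669, -0.986, 1302.4158], [0.0, 0.0, 0.0, 1.0]]
```

View pics/scene0.png

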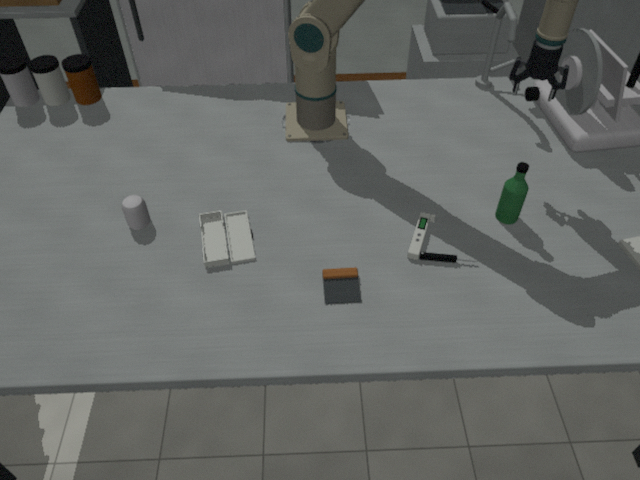

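View pics/top0.png

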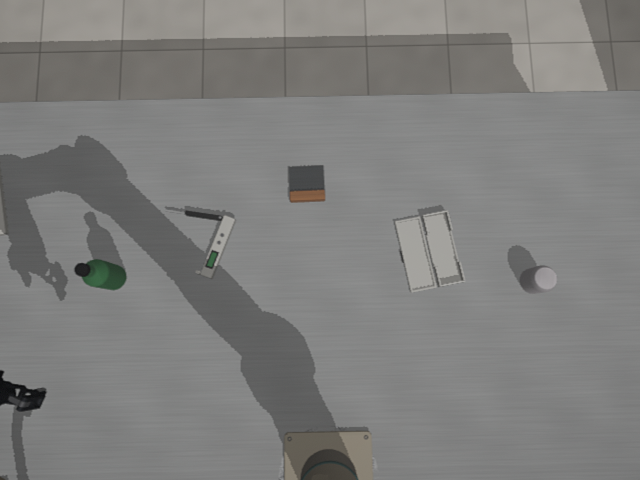

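The scene picture shows the thermometer near (425,238) with its probe pointing right, the open case near (228,240), scraper at (341,285), bottle at (512,195) and salt at (136,212). The top picture shows the bar running from (206,273) to (230,216), the probe tip near (167,208) and the case halves around (415,253) and (442,247). I'll zoom in next.

Run:
```python
import cv2,numpy as np
t=cv2.imread("pics/top0.png"); s=cv2.imread("pics/scene0.png")
a=cv2.resize(t[190:290,150:250],(400,400),interpolation=3*0+2)
b=cv2.resize(t[200:300,380:480],(400,400),interpolation=2)
c=cv2.resize(s[200:280,180:280],(400,320),interpolation=2)
cv2.imwrite("pics/z0.png",np.hstack([a,b]))
cv2.imwrite("pics/z1.png",np.hstack([c,cv2.resize(s[200:280,390:490],(400,320),interpolation=2)]))
```

```text
(no output)
```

View pics/z0.png

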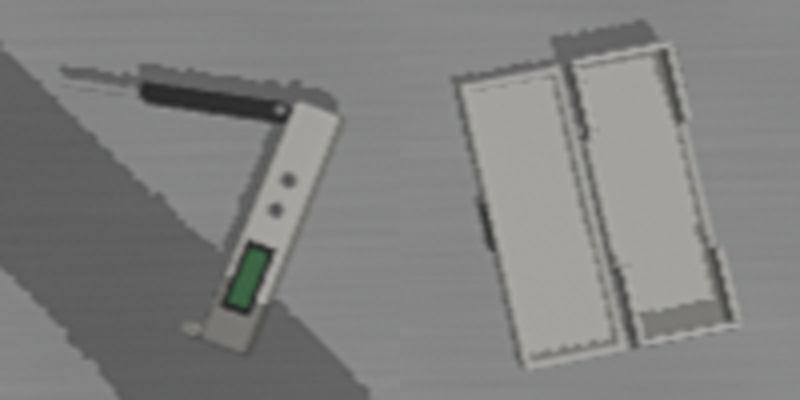

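View pics/z1.png

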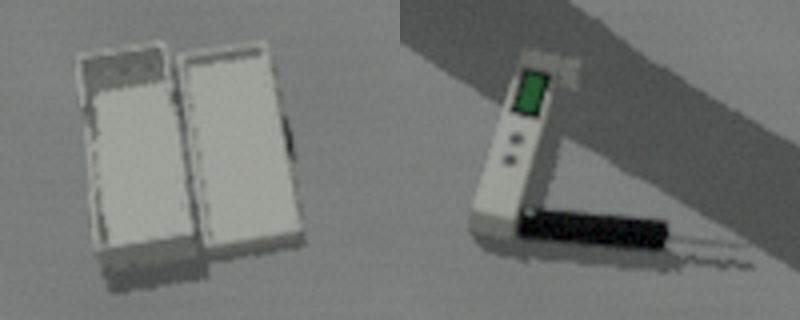

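```bash
cat > h.py <<'E'
import numpy as np,cv2
def cal(n):
    d=np.load(f"{n}cal.npz"); return d["K"],d["T"]
def ray(n,uv,z):
    K,T=cal(n); uv=np.atleast_2d(uv).astype(float)
    d=np.c_[(uv-K[:2,2])/[K[0,0],K[1,1]],np.ones(len(uv))]@T[:3,:3].T
    o=T[:3,3]; return (o+d*((z-o[2])/d[:,2])[:,None])[:,:2]
def proj(n,P):
    K,T=cal(n); P=np.atleast_2d(P); c=(P-T[:3,3])@T[:3,:3]; q=c@K.T; return q[:,:2]/q[:,2:]
E
python3 - <<'E'
from h import *
t=cv2.imread("pics/top0.png"); s=cv2.imread("pics/scene0.png")
def blobs(im,m,x0,y0,x1,y1,n,z,mn=8):
    mm=np.zeros_like(m); mm[y0:y1,x0:x1]=m[y0:y1,x0:x1]
    k,l,st,c=cv2.connectedComponentsWithStats(mm.astype(np.uint8))
    for i in range(1,k):
        if st[i,4]<mn: continue
        pts=np.argwhere(l==i)[:,::-1].astype(float)
        w=ray(n,pts,z).astype(np.float32)
        (c0,wh,a)=cv2.minAreaRect(w)
        print(n,"area",st[i,4],"px",c[i].round(1),"centroid",w.mean(0).round(1),"rect",np.round(c0,1),np.round(wh,1),round(a,1))
for n,im,b in(("top",t,(150,190,250,290)),("scene",s,(400,205,490,275))):
    h=im.astype(int); 
    print("green"); blobs(im,(h[...,1]-h[...,2]>25),*b,n,24)
    print("black"); blobs(im,(h.max(2)<50),*b,n,22)
    print("white"); blobs(im,(h.min(2)>145),*b,n,24)
a=np.array([(298,100),(342,122),(248,352),(205,335)])/4+[150,190]-.375
w=ray("top",a,24);print("bar corners",w.round(1),np.linalg.norm(np.diff(w,axis=0),axis=1))
b=np.array([(570,65),(668,42),(740,322),(635,345)])-[400,0]
w=ray("top",b/4+[380,200]-.375,24);print("case corners",w.round(1),np.linalg.norm(np.diff(w,axis=0),axis=1),w.mean(0))
b=np.array([(78,58),(165,42),(195,240),(97,250)])
w=ray("scene",b/4+[180,200]-.375,24);print("case scene",w.round(1),np.linalg.norm(np.diff(w,axis=0),axis=1),w.mean(0))
print("tip top",ray("top",np.array([[62,84]])/4+[150,190]-.375,12), "scene",ray("scene",np.array([[345,244]])/4+[390,200]-.375,12))
for nm,uv in(("oil",(82,269)),("salt",(540,279))): print(nm,ray("top",[uv],190 if nm=="oil" else 86))
E
```

```text
green
top area 72 px [211.4 259.3] centroid [515.7 275. ] rect [516.5 274.8] [12.7 34.9] 70.7
black
top area 125 px [201.6 214.9] centroid [628.2 301.5] rect [627.8 298. ] [87.8  9.7] 80.6
white
top area 362 px [222.3 234.7] centroid [576.6 248.7] rect [563.4 254.7] [ 26.4 123.7] 69.1
green
scene area 50 px [422.3 222.8] centroid [513.1 273.9] rect [512.8 274.4] [13.8 36.5] 67.8
black
scene area 255 px [437.7 257.2] centroid [636.2 293.9] rect [635.2 293.6] [95.2 25.4] 80.6
white
scene area 178 px [416.  241.8] centroid [581.8 245.7] rect [577.  247.7] [24.6 88.4] 69.1
bar corners [[627.4 244.8]
 [612.9 217.2]
 [470.6 273.8]
 [481.5 300.3]] [ 31.13551491 153.1521848   28.63384242]
case corners [[ 614.6 -248.9]
 [ 628.  -310.9]
 [ 452.4 -344.1]
 [ 439.7 -279.2]] [ 63.40535199 178.71617914  66.14413359] [ 533.67553636 -295.79491125]
case scene [[ 451.6 -343.5]
 [ 438.4 -283.9]
 [ 622.3 -249.4]
 [ 628.  -312.1]] [ 61.10775743 187.16812281  63.00927334] [ 535.07106514 -297.22211156]
tip top [[643.25223517 395.76525159]] scene [[643.91022828 393.89613912]]
oil [[478.60004585 517.99883019]]
salt [[ 446.62585555 -501.63804008]]
```

```bash
cat >> h.py <<'E'
def units(cur,yaw,pts):
    cur=np.array(cur,float); X=np.array([np.cos(yaw),np.sin(yaw)]);Y=np.array([np.sin(yaw),-np.cos(yaw)])
    for p in pts:
        d=np.array(p,float)-cur; print(np.round(p,1),"->",np.round([d[:2]@X/25,d[:2]@Y/25,-d[2]/25],2))
def th(o,a,p):
    c,s=np.cos(a),np.sin(a); p=np.atleast_2d(p); return np.array(o)+p@np.array([[c,s],[-s,c]])
E
python3 - <<'E'
from h import *
print("pin",ray("top",np.array([[281,110]])/4+[150,190]-.375,22),ray("scene",np.array([[532,213]])/4-[100,0]+[390,200]-.375,22))
a=np.radians(-21); o=[550,264.5]
print("hinge pred",th(o,a,[70,15.5]))
c=np.array([(125,105),(71.8+6,101),(71.8,99.6),(40.2,87.1),(19.9,64.6),(12.5,45.1),(11,37.5),(11,60)])
w=th(o,a,c); print(w.round(1))
z=[230]+[7]*7
units([247.9,600.2,230.4],2.7498,[list(p)+[230] for p in w[:1]])
E
```

```text
pin [[621.67785054 255.66395808]] [[619.84914578 257.32594048]]
hinge pred [[620.90533307 253.88474014]]
[[704.3 317.7]
 [658.8 330.9]
 [652.7 331.8]
 [618.7 331.4]
 [591.7 317.7]
 [577.8 302.1]
 [573.7 295.6]
 [581.8 316.6]]
[704.3 317.7 230. ] -> [-2.119e+01 -3.470e+00  2.000e-02]
```

Emit:
servo_tool(
  commands=[-0.7,-0.1,0,0,1,-1.8,-0.3,0,0,1,-2.9,-0.5,0,0,1,-4,-0.7,0,0,1,-5.1,-0.9,0,-0.1,1,-6.3,-1.1,0,-0.2,1,-7.5,-1.3,0,-0.25,1,-8.7,-1.5,0,-0.25,1,-9.9,-1.7,0,-0.25,1,-11.1,-1.9,0,-0.25,1],
)

```text
clock: 0.93
eef_pos: [487.4, 449.7, 230.8]
tool_rot: [-3.141, -0.0, 2.776]
force: [0.3, 0.1, -0.5]
width: 0.1
```

Emit:
servo_tool(
  commands=[-1.2,-0.2,0,0,1,-2.4,-0.4,0,0,1,-3.6,-0.6,0,0,1,-4.8,-0.8,0,0,1,-6,-1,0,0,1,-7.2,-1.2,0,0,1,-8.4,-1.4,0,0,1,-9.4,-1.55,0,0,1,-10.1,-1.6,0,0,1,-10.1,-1.6,0,0,1],
)

```text
clock: 1.77
eef_pos: [711.7, 318.0, 229.7]
tool_rot: [-3.138, 0.003, 2.77]
force: [-0.4, -1.5, -0.3]
width: 0.3
```

Run:
```python
from h import *
from cell import ctrl
s=ctrl.read_state();print(s["clock"],s["eef_pos"],s["tool_rot"],s["width"],s["qpos"].round(2))
a=np.radians(-21); o=[550,266]
c=np.array([(100,103),(71.8+6,101),(71.8,99.6),(40.2,87.1),(19.9,64.6),(12.5,45.1),(11,37.5),(11,60)])
w=th(o,a,c)
units(s["eef_pos"],s["tool_rot"][2],np.c_[w,[7]*8])
```

```text
1.7667 [711.73470185 318.02192919 229.68631493] [-3.13845744e+00  2.76593982e-03  2.77003838e+00] 0.32109539654503333 [-0.47  0.85  0.03  1.06 -0.02  1.23  0.76]
[680.3 326.3   7. ] -> [ 1.29 -0.15  8.91]
[658.8 332.4   7. ] -> [ 2.18 -0.23  8.91]
[652.7 333.3   7. ] -> [ 2.42 -0.29  8.91]
[618.7 332.9   7. ] -> [ 3.68 -0.8   8.91]
[591.7 319.2   7. ] -> [ 4.49 -1.7   8.91]
[577.8 303.6   7. ] -> [ 4.78 -2.48  8.91]
[573.7 297.1   7. ] -> [ 4.84 -2.79  8.91]
[581.8 318.1   7. ] -> [ 4.84 -1.89  8.91]
```

Emit:
servo_tool(
  commands=[0.3,0,1,0,1,0.6,-0.1,2,0,1,1,-0.15,3.2,0,1,1,-0.15,4.4,0,1,1,-0.15,5.6,0,1,1,-0.15,6.8,0,1,1,-0.15,7.6,0,1,1,-0.15,8.3,0,1,1,-0.15,8.8,0,1,1,-0.15,8.85,0,1],
)

```text
clock: 2.6
eef_pos: [680.5, 328.4, 6.5]
tool_rot: [-3.138, -0.004, 2.777]
force: [-0.7, -0.5, -0.4]
width: -0.0
```

Run:
```python
from h import *
from cell import ctrl
s=ctrl.read_state();print(s["clock"],s["eef_pos"],s["tool_rot"])
d=ctrl.get_image("scene"); e=ctrl.get_image("top")
cv2.imwrite("pics/z2.png",np.hstack([cv2.resize(d["img"][190:290,380:480],(400,400)),cv2.resize(e["img"][170:270,150:250],(400,400))]))
a=np.radians(-21); o=[550,266]
c=np.array([(71.8,99.6),(40.2,87.1),(19.9,64.6),(12.5,45.1),(11,37.5),(11,60)])
units(s["eef_pos"],s["tool_rot"][2],np.c_[th(o,a,c),[7]*6])
```

```text
2.6 [680.45295196 328.36210189   6.54464786] [-3.13759123 -0.00444764  2.77666411]
[652.7 333.3   7. ] -> [ 1.11 -0.21 -0.02]
[618.7 332.9   7. ] -> [ 2.37 -0.71 -0.02]
[591.7 319.2   7. ] -> [ 3.18 -1.61 -0.02]
[577.8 303.6   7. ] -> [ 3.48 -2.39 -0.02]
[573.7 297.1   7. ] -> [ 3.54 -2.69 -0.02]
[581.8 318.1   7. ] -> [ 3.54 -1.79 -0.02]
```

View pics/z2.png

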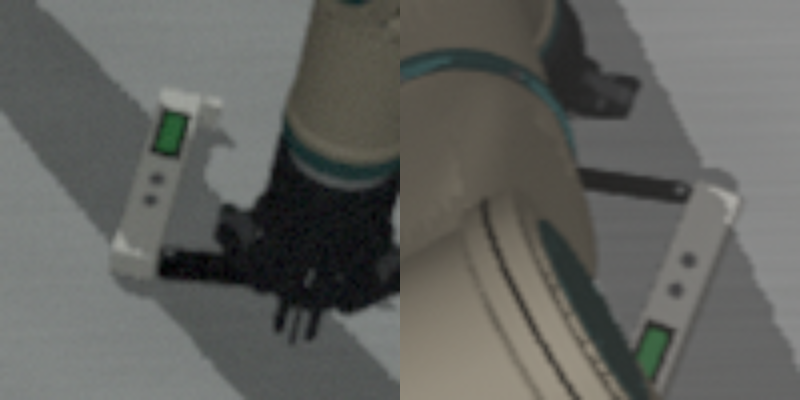

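The left view shows the closed fingers standing in front of the probe, tips near (290,330) in the zoomed picture. The thermometer hasn't moved, so I'll push the probe shut now.

Emit:
servo_tool(
  commands=[0.4,-0.1,0,0,1,0.8,-0.2,0,0,1,1.1,-0.2,0,0,1,1.35,-0.3,0,0,1,1.6,-0.4,0,0,1,1.85,-0.5,0,0,1,2.1,-0.6,0,0,1,2.35,-0.7,0,0,1,2.55,-0.9,0,0,1,2.75,-1.1,0,0,1],
)

```text
clock: 3.53
eef_pos: [608.6, 327.6, 10.0]
tool_rot: [3.141, -0.0, 2.776]
force: [0.7, 0.1, 0.0]
width: -0.0
```

Emit:
servo_tool(
  commands=[0.2,-0.25,0,0,1,0.4,-0.5,0,0,1,0.5,-0.7,0,0,1,0.6,-0.9,0,0,1,0.7,-1.1,0,0,1,0.73,-1.3,0,0,1,0.75,-1.4,0,0,1,0.77,-1.5,0,0,1,0.77,-1.55,0,0,1,0.77,-1.55,0,0,1],
)

```text
clock: 4.37
eef_pos: [577.6, 297.9, 10.0]
tool_rot: [-3.141, 0.0, 2.776]
force: [0.7, -0.5, -0.2]
width: -0.0
```

Run:
```python
from h import *
from cell import ctrl
s=ctrl.read_state();print(s["clock"],s["eef_pos"],s["tool_rot"])
d=ctrl.get_image("scene"); e=ctrl.get_image("top")
cv2.imwrite("pics/z3.png",np.hstack([cv2.resize(d["img"][190:290,380:480],(400,400)),cv2.resize(e["img"][190:290,150:250],(400,400))]))
```

```text
4.3667 [577.5603404  297.91838327  10.03356198] [-3.14142678e+00  5.96038368e-05  2.77560693e+00]
```

View pics/z3.png

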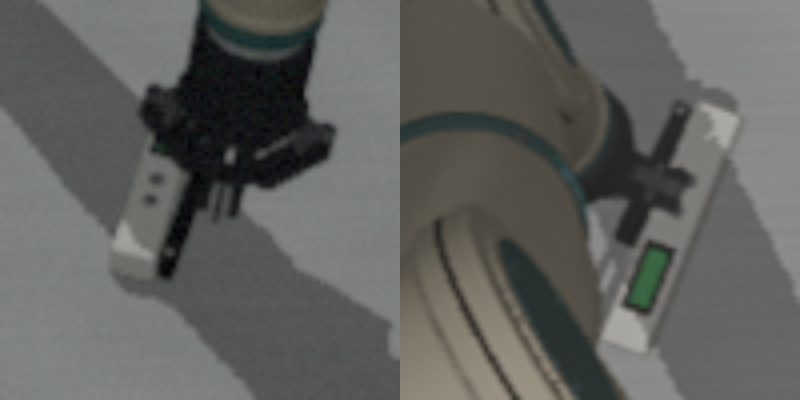

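The probe is almost folded (about 3 mm gap) and the bar is in place. I'll back off, rise and open for a clear look.

Emit:
servo_tool(
  commands=[0,0.5,0,0,1,0,0.8,-0.5,0,1,0,0.8,-1.3,0,1,0,0.8,-2.3,0,0.5,0,1.8,-3.5,0,0,-0.8,3,-4.7,0,0,-1.8,4,-5.5,0,0,-2.8,5,-6,0,0,-3.8,6,-6,0,0,-3.8,6,-6,0,0],
)

```text
clock: 5.3
eef_pos: [726.1, 406.8, 159.1]
tool_rot: [3.136, 0.006, 2.776]
force: [-0.7, -0.8, -1.0]
width: 83.3
```

Run:
```python
from h import *
from cell import ctrl
s=ctrl.read_state();print(s["clock"],s["eef_pos"],s["tool_rot"])
d=ctrl.get_image("scene"); e=ctrl.get_image("top")
cv2.imwrite("pics/scene4.png",d["img"]);cv2.imwrite("pics/top4.png",e["img"])
cv2.imwrite("pics/z4.png",np.hstack([cv2.resize(d["img"][190:290,380:480],(400,400),interpolation=2),cv2.resize(e["img"][190:290,150:250],(400,400),interpolation=2)]))
```

```text
5.3 [726.1071699  406.80719934 159.12551559] [3.13594896 0.00606873 2.77551346]
```

View pics/z4.png

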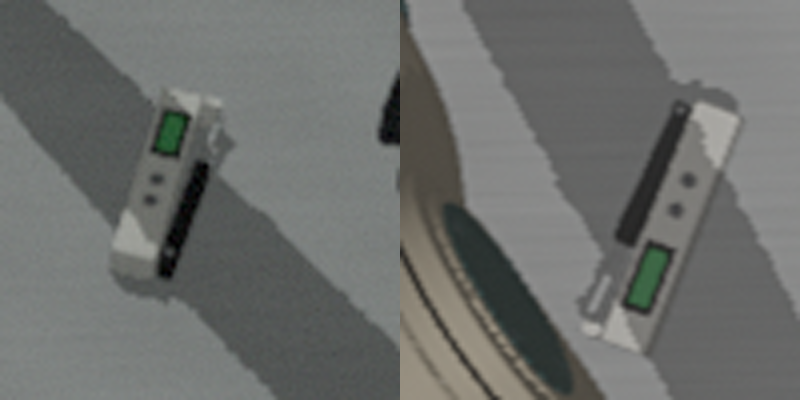

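Both views show the probe lying almost along the bar: (650,175) in the zoomed top view and (185,220) in the scene view. The bar's corners haven't moved. Next is the bar pose and the grasp move.

Run:
```python
from h import *
from cell import ctrl
s=ctrl.read_state()
a=np.array([(297,100),(340,118),(245,354),(202,335)])/4+[150,190]-.375
w=ray("top",a,24);print("bar corners",w.round(1),w.mean(0))
v=w[0]-w[3]+w[1]-w[2];print("yaw",np.degrees(np.arctan2(v[1],v[0])))
b=np.array([(163,90),(207,100)])
sc=np.array([(111,255),(160,262),(205,98),(163,90)])/4+[380,190]-.375
w=ray("scene",sc,24);print("scene",w.round(1),w.mean(0)); v=w[0]-w[3]+w[1]-w[2];print("yaw",np.degrees(np.arctan2(v[1],v[0])))
im=cv2.imread("pics/top4.png").astype(int); m=np.zeros(im.shape[:2],bool); m[210:255,198:225]=im.max(2)[210:255,198:225]<62
p=np.argwhere(m)[:,::-1]; q=ray("top",p,22).astype(np.float32); print(len(p),cv2.minAreaRect(q))
for o in([550,266],):
  print(th(o,np.radians(-21),[(80,9),(80,-21),(-80,-21),(-80,9),(70,15.5)]).round(1))
units(s["eef_pos"],s["tool_rot"][2],[[550,266,100],[550,266,6.5]])
```

```text
bar corners [[627.4 245.4]
 [615.4 218.5]
 [469.4 275.6]
 [481.5 302.1]] [548.44363797 260.40554366]
yaw -21.30456070796783
scene [[621.5 216.8]
 [628.9 247.7]
 [480.9 303.3]
 [471.7 275.4]] [550.7470404  260.81862833]
yaw -20.98106626610578
178 ((575.1412353515625, 274.1382141113281), (34.02238845825195, 92.35444641113281), 84.20051574707031)
[[627.9 245.7]
 [617.2 217.7]
 [467.8 275.1]
 [478.5 303.1]
 [620.9 255.4]]
[550 266 100] -> [ 4.37 -7.6   2.3 ]
[550.  266.    6.5] -> [ 4.37 -7.6   6.04]
```

Emit:
servo_tool(
  commands=[0.6,-1,0.2,0,0,1.3,-2.2,0.6,0,0,2,-3.4,1,0,0,2.7,-4.6,1.5,0,0,3.4,-5.8,2,0,0,4,-6.9,2.3,0,0,4.33,-7.6,2.5,0,0,4.33,-7.6,2.8,0,0,4.33,-7.6,2.9,0,0,4.33,-7.6,2.9,0,0],
)

```text
clock: 6.23
eef_pos: [550.4, 266.1, 87.5]
tool_rot: [3.141, -0.0, 2.776]
force: [0.2, 0.2, 0.0]
width: 85.2
```

Run:
```python
from h import *
from cell import ctrl
s=ctrl.read_state();print(s["clock"],s["eef_pos"],s["tool_rot"])
units(s["eef_pos"],s["tool_rot"][2],[[551,266,6.5]])
```

```text
6.2333 [550.35902943 266.1397963   87.54760366] [ 3.14118403e+00 -3.38408765e-04  2.77645352e+00]
[551.  266.    6.5] -> [-0.03  0.    3.24]
```

Emit:
servo_tool(
  commands=[0,0,0.7,0,0,0,0,1.4,0,0,0,0,2,0,0,0,0,2.6,0,0,0,0,3,0,0,0,0,3.2,0,0,0,0,3.2,0,0,0,0,3.2,0,0],
)

```text
clock: 6.9
eef_pos: [551.2, 266.1, 7.8]
tool_rot: [3.141, 0.0, 2.776]
force: [0.6, -0.3, 0.7]
width: 85.2
```

Emit:
servo_tool(
  commands=[0,0,0.03,0,0.2,0,0,0.03,0,0.35,0,0,0.03,0,0.45,0,0,0.03,0,0.55,0,0,0.03,0,1,0,0,0.03,0,1,0,0,0.03,0,1,0,0,0.03,0,1,0,0,0.03,0,1],
)

```text
clock: 7.65
eef_pos: [550.9, 265.3, 8.1]
tool_rot: [-3.141, 0.0, 2.776]
force: [-2.0, -1.5, 8.1]
width: 38.4
```

Run:
```python
from h import *
from cell import ctrl
s=ctrl.read_state();print(s["clock"],s["eef_pos"],s["tool_rot"],s["force"],s["width"])
d=ctrl.get_image("scene"); e=ctrl.get_image("top")
cv2.imwrite("pics/z5.png",np.hstack([cv2.resize(d["img"][190:290,380:480],(400,400),interpolation=2),cv2.resize(e["img"][190:290,150:250],(400,400),interpolation=2)]))
```

```text
7.65 [550.94775132 265.30054528   8.06178841] [-3.14143561e+00  4.94530111e-04  2.77645387e+00] [-2.02493084 -1.45506755  8.10699232] 38.36510432010369
```

View pics/z5.png

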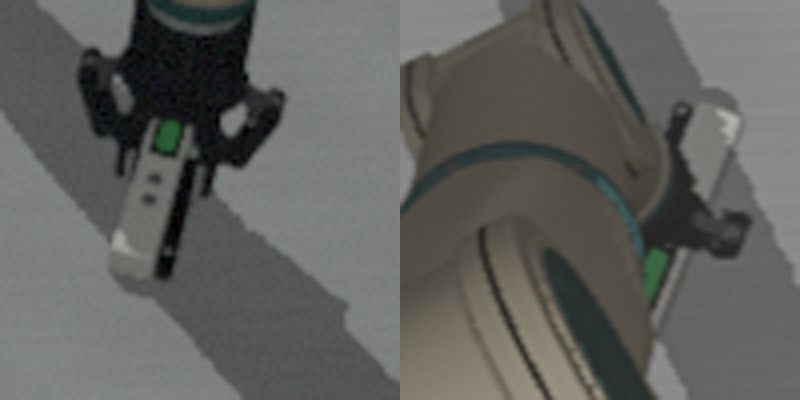

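Width is 38.4 mm against the 42 mm expected. The picture shows a pad on each side and the probe parallel to the bar. I'll lift and look again.

Emit:
servo_tool(
  commands=[0,0,-0.2,0,1,0,0,-0.5,0,1,0,0,-1,0,1,0,0,-1.6,0,1,0,0,-2.3,0,1,0,0,-3,0,1,0,0,-3.6,0,1,0,0,-4,0,1,0,0,-4,0,1,0,0,-4,0,1],
)

```text
clock: 8.58
eef_pos: [551.0, 265.8, 107.4]
tool_rot: [3.141, 0.001, 2.776]
force: [-0.6, -0.4, -2.8]
width: 38.2
```

Run:
```python
from h import *
from cell import ctrl
s=ctrl.read_state();print(s["clock"],s["eef_pos"],s["tool_rot"],s["force"],s["width"],s["qpos"].round(2))
d=ctrl.get_image("scene"); e=ctrl.get_image("top")
cv2.imwrite("pics/z6.png",np.hstack([cv2.resize(d["img"][150:270,380:500],(400,400),interpolation=2),cv2.resize(e["img"][190:290,150:250],(400,400),interpolation=2)]))
```

```text
8.5833 [551.00951331 265.80460895 107.44887333] [3.14066287e+00 7.13279695e-04 2.77590225e+00] [-0.6413131  -0.42921095 -2.76745275] 38.23974612867346 [-0.51  0.73  0.02  1.74 -0.02  0.68  0.73]
```

View pics/z6.png

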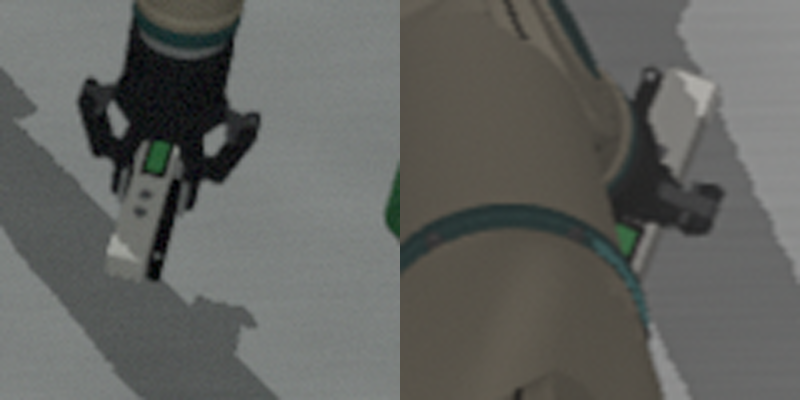

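Run:
```python
from h import *
for t in ([534.4,-296.5,107],): units([551,265.8,107.4],2.7759,[t])
```

```text
[ 534.4 -296.5  107. ] -> [-7.420e+00 -2.124e+01  2.000e-02]
```

Emit:
servo_tool(
  commands=[-0.1,-0.3,0,0,1,-0.3,-0.9,0,0,1,-0.6,-1.7,0,0,1,-0.9,-2.6,0,0,1,-1.2,-3.5,0,0,1,-1.5,-4.4,0,0,1,-1.8,-5.3,0,0,1,-2.1,-6.2,0,0,1,-2.5,-7.1,0,0,1,-2.8,-8,0,0,1],
)

```text
clock: 9.52
eef_pos: [543.9, 50.5, 106.3]
tool_rot: [-3.14, -0.001, 2.774]
force: [0.4, -1.3, -1.5]
width: 38.5
```

Emit:
servo_tool(
  commands=[-0.3,-0.9,0,0,1,-0.6,-1.8,0,0,1,-0.9,-2.7,0,0,1,-1.2,-3.6,0,0,1,-1.6,-4.5,0,0,1,-1.9,-5.4,0,0,1,-2.2,-6.3,0,0,1,-2.5,-7.2,0,0,1,-2.8,-8,0,0,1,-3,-8.6,0,0,1],
)

```text
clock: 10.35
eef_pos: [535.7, -178.1, 106.2]
tool_rot: [-3.139, -0.001, 2.772]
force: [-0.0, -0.2, -1.3]
width: 38.3
```

Run:
```python
from h import *
from cell import ctrl
s=ctrl.read_state();print(s["clock"],s["eef_pos"],s["tool_rot"],s["force"],s["width"],s["qpos"].round(2))
units(s["eef_pos"],s["tool_rot"][2],[[534.4,-296.5,107]])
```

```text
10.35 [ 535.71841617 -178.09761727  106.23120327] [-3.13937449e+00 -1.16379512e-03  2.77218069e+00] [-0.0119605  -0.24291777 -1.28727756] 38.34853240462079 [ 0.31  0.68 -0.06  1.87  0.07  0.6   1.4 ]
[ 534.4 -296.5  107. ] -> [-1.66 -4.44 -0.03]
```

Emit:
servo_tool(
  commands=[-0.2,-0.6,0,-0.6,1,-0.4,-1.2,0,-1.2,1,-0.6,-1.8,0,-1.9,1,-0.9,-2.4,0,-2.6,1,-1.1,-3,0,-3.3,1,-1.3,-3.5,0,-4,1,-1.5,-4,0,-4.7,1,-1.6,-4.3,0,-5.25,1,-1.6,-4.3,0,-5.25,1,-1.6,-4.3,0,-5.25,1],
)

```text
clock: 11.18
eef_pos: [534.8, -289.7, 106.0]
tool_rot: [3.141, -0.002, -2.962]
force: [-0.7, 1.3, -3.0]
width: 38.1
```

Run:
```python
from h import *
from cell import ctrl
s=ctrl.read_state();print(s["clock"],s["eef_pos"],s["tool_rot"],s["force"],s["width"],s["qpos"].round(2))
units(s["eef_pos"],s["tool_rot"][2],[[534.4,-296.5,107]])
d=ctrl.get_image("scene"); e=ctrl.get_image("top")
cv2.imwrite("pics/z7.png",np.hstack([cv2.resize(d["img"][170:290,170:290],(400,400),interpolation=2),cv2.resize(e["img"][180:320,370:510],(400,400),interpolation=2)]))
```

```text
11.1833 [ 534.84194945 -289.68010473  106.04224385] [ 3.14079620e+00 -1.80490093e-03 -2.96160277e+00] [-0.66899632  1.33031004 -3.04329329] 38.079111606792864 [ 0.6   0.73 -0.24  1.74  0.25  0.7   1.98]
[ 534.4 -296.5  107. ] -> [ 0.07 -0.27 -0.04]
```

View pics/z7.png

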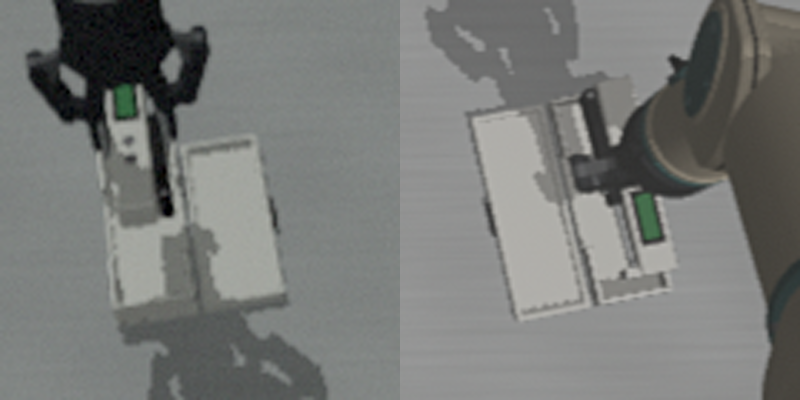

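Run:
```python
from h import *
from cell import ctrl
s=ctrl.read_state()
o=s["eef_pos"][:2]; a=s["tool_rot"][2]+np.pi; zb=s["eef_pos"][2]-8
out=[]
for n,(x,y) in(("scene",(170,170)),("top",(370,180))):
    d=ctrl.get_image(n)["img"][y:y+130,x:x+130]; d=cv2.resize(d,(400,400),interpolation=2); k=400/130
    def poly(P,c):
        q=((proj(n,P)-[x,y]+.5)*k-.5); cv2.polylines(d,[np.round(q).astype(int)],True,c,1)
    def r3(o,a,pts,z): return np.c_[th(o,a,pts),[z]*len(pts)]
    poly(r3(o,a,[(80,9),(80,-21),(-80,-21),(-80,9)],zb+24),(0,0,255))
    poly(r3(o,a,[(75,21),(75,10),(-20,10),(-20,21)],zb+22),(255,0,255))
    ca=np.radians(10.4); co=[534.4,-296.5]
    poly(r3(co,ca,[(91,32),(91,-32),(-91,-32),(-91,32)],24),(255,0,0))
    poly(r3(co,ca,[(91,101),(91,37),(-91,37),(-91,101)],9),(0,200,200))
    out.append(d)
cv2.imwrite("pics/z8.png",np.hstack(out))
```

```text
(no output)
```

View pics/z8.png

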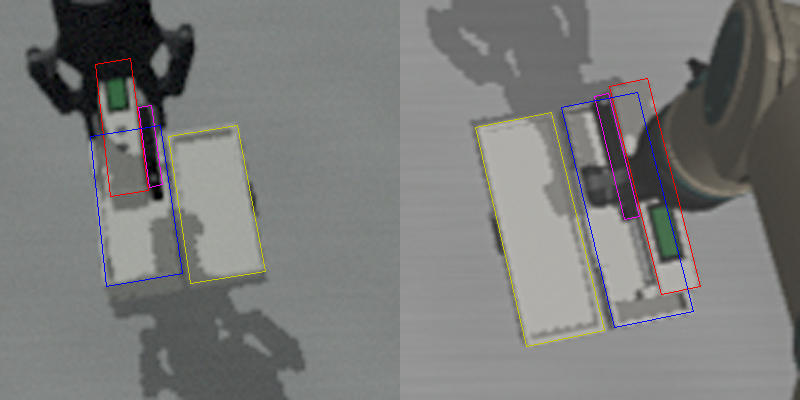

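Run:
```python
from h import *
from cell import ctrl
s=ctrl.read_state()
o=s["eef_pos"][:2]; a=s["tool_rot"][2]+np.pi; zb=s["eef_pos"][2]-8
out=[]
for n,(x,y) in(("scene",(185,185)),("top",(420,205))):
    d=ctrl.get_image(n)["img"]; cv2.imwrite(f"pics/{n}9.png",d); w=60 if n=="scene" else 80;d=d[y:y+w,x:x+w]; d=cv2.resize(d,(400,400),interpolation=2); k=400/w
    out.append(cv2.convertScaleAbs(d,alpha=1.3))
cv2.imwrite("pics/z9.png",np.hstack(out))
```

```text
(no output)
```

View pics/z9.png

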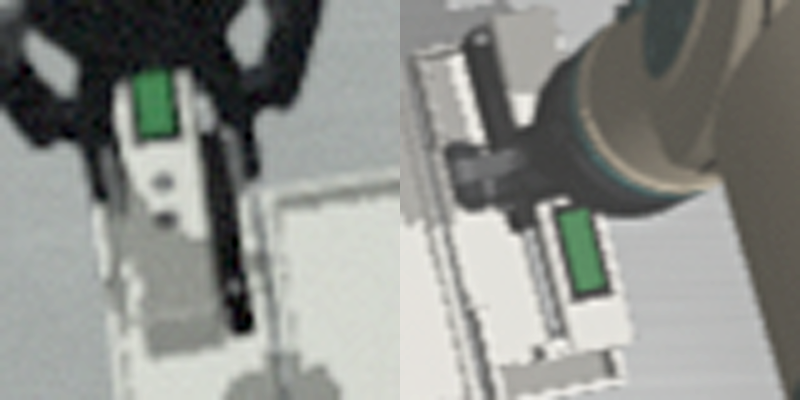

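```bash
cat >> h.py <<'E'
def tri(us,ut):
    P=[]
    for n in("scene","top"):
        K,T=cal(n); P.append(K@np.linalg.inv(T)[:3])
    X=cv2.triangulatePoints(P[0],P[1],np.array(us,float).reshape(2,1),np.array(ut,float).reshape(2,1)).ravel(); X=X[:3]/X[3]
    return X, np.linalg.norm(proj("scene",X)-us), np.linalg.norm(proj("top",X)-ut)
E
python3 - <<'E'
from h import *
from cell import ctrl
s=ctrl.read_state(); o=s["eef_pos"]; a=s["tool_rot"][2]+np.pi; print(o)
S=lambda p: np.array(p)/6.667+185-.43
Tt=lambda p: (np.array(p)-[400,0])/5+[420,205]-.4
for nm,u,v in(("pin",(238,290),(480,38)),("disp+x L",(137,138),(590,203)),("disp+x R",(178,135),(557,208))):
    X,e1,e2=tri(S(u),Tt(v)); 
    print(nm,X.round(1),round(e1,2),round(e2,2),"therm frame",np.round((X[:2]-o[:2])@np.array([[np.cos(a),-np.sin(a)],[np.sin(a),np.cos(a)]]),1),"z-tcp",round(X[2]-o[2],1))
# before lift: display and pin in scene4/top4
Z4s=lambda p: np.array(p)/4+[380,190]-.375
Z4t=lambda p: (np.array(p)-[400,0])/4+[150,190]-.375
a=np.radians(-21);o=np.array([551,266])
for nm,u,v in(("pin",(168,252),(681,108)),("disp+x L",(152,153),(672,247)),("disp+x R",(180,155),(650,241))):
    X,e1,e2=tri(Z4s(u),Z4t(v)); print(nm,X.round(1),round(e1,2),round(e2,2),np.round((X[:2]-o)@np.array([[np.cos(a),-np.sin(a)],[np.sin(a),np.cos(a)]]),1))
E
```

```text
[ 536.85482508 -287.57835604  106.82717925]
pin [ 602.2 -259.2  122.4] 0.13 0.16 therm frame [69.4 15.9] z-tcp 15.5
disp+x L [ 523.6 -303.9  127.1] 0.04 0.05 therm frame [-16.  -13.6] z-tcp 20.3
disp+x R [ 521.8 -288.6  126.3] 0.15 0.19 therm frame [-15.    1.8] z-tcp 19.5
pin [622.1 254.4  25.8] 0.2 0.24 [70.5 14.6]
disp+x L [534.5 258.2  27.2] 0.35 0.45 [-12.6 -13.2]
disp+x R [538.6 274.2  28.4] 0.49 0.62 [-14.5   3.2]
```

Triangulating the hinge pin gives (69, 16) mm in the thermometer frame, against (70, 15.5) specified, so the grip is centred and the probe is folded. The case outlines also fit. I'll correct by about (-2, -9) mm and go partway down.

Emit:
servo_tool(
  commands=[0.05,-0.15,0.2,0,1,0.1,-0.3,0.5,0,1,0.13,-0.36,0.9,0,1,0.13,-0.36,1.4,0,1,0.13,-0.36,1.9,0,1,0.13,-0.36,2.3,0,1,0.13,-0.36,2.4,0,1,0.13,-0.36,2.4,0,1,0.13,-0.36,2.4,0,1],
)

```text
clock: 12.23
eef_pos: [535.3, -297.7, 46.6]
tool_rot: [3.141, -0.0, -2.957]
force: [-0.0, -1.0, -1.4]
width: 38.7
```

Run:
```python
from h import *
from cell import ctrl
out=[];o=[]
for n,(x,y) in(("scene",(185,195)),("top",(400,205))):
    s=ctrl.read_state();o.append(s["eef_pos"]);d=ctrl.get_image(n)["img"]; w=80;d=d[y:y+w,x:x+w]; d=cv2.resize(d,(400,400),interpolation=2)
    out.append(cv2.convertScaleAbs(d,alpha=1.3))
s=ctrl.read_state();print(s["clock"],o,s["eef_pos"],s["tool_rot"],s["force"],s["width"])
cv2.imwrite("pics/z10.png",np.hstack(out))
```

```text
12.3333 [array([ 535.3358364 , -297.65856978,   46.55157109]), array([ 535.65872023, -297.85679028,   47.04824688])] [ 535.77899247 -297.9788903    47.3276098 ] [-3.14095690e+00  1.03883075e-03 -2.95728806e+00] [-0.57146548  0.64904321 -1.83684492] 38.23792566224495
```

View pics/z10.png

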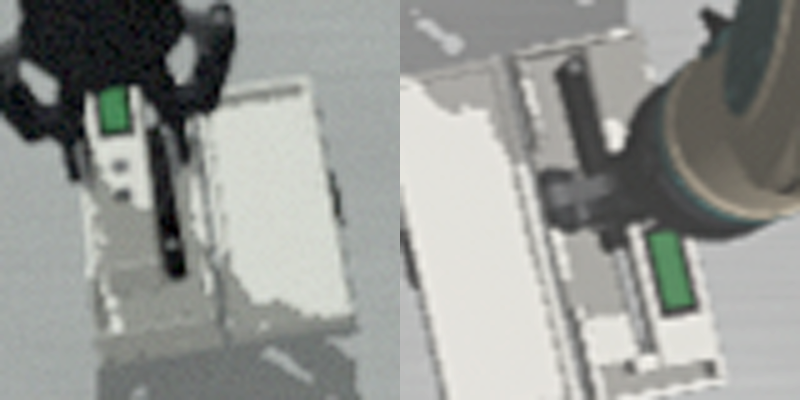

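Run:
```python
from h import *
S=lambda p: np.array(p)/5+[185,195]-.4
Tt=lambda p: (np.array(p)-[400,0])/5+[400,205]-.4
co=np.array([534.4,-296.5]);a=np.radians(10.4);R=np.array([[np.cos(a),-np.sin(a)],[np.sin(a),np.cos(a)]])
for nm,u,v in(("pin",(172,242),(575,64)),("disp+x L",(100,135),(680,230)),("disp+x R",(132,130),(650,236))):
    X,e1,e2=tri(S(u),Tt(v)); print(nm,X.round(1),round(e1,2),round(e2,2),"case frame",((X[:2]-co)@R).round(1))
# case corners again
for nm,u,v in(("-x+y",(0,0),(0,0)),): pass
w=ray("top",[Tt((625,35)),Tt((725,380))],24); print(w,((w-co)@R).round(1))
```

```text
pin [ 601.4 -269.7   66.3] 0.03 0.04 case frame [70.8 14.2]
disp+x L [ 520.1 -315.6   63.5] 0.14 0.18 case frame [-17.5 -16.2]
disp+x R [ 517.4 -299.7   64. ] 0.52 0.67 case frame [-17.3  -0.1]
[[ 624.36700522 -305.61754802]
 [ 451.27246411 -343.97939172]] [[ 86.8 -25.2]
 [-90.3 -31.7]]
```

Offset in the bay is about (+1, -2) mm with ±7 mm of clearance. I'll nudge it by 2 mm and lower.

Emit:
servo_tool(
  commands=[0,0.07,0.3,0,1,0,0.07,0.6,0,1,0,0.07,0.85,0,1,0,0.07,1.05,0,1,0,0.07,1.15,0,1,0,0.07,1.22,0,1,0,0.07,1.27,0,1,0,0.07,1.27,0,1],
)

```text
clock: 13.0
eef_pos: [534.8, -296.1, 14.8]
tool_rot: [3.141, -0.0, -2.957]
force: [0.2, 0.7, -2.5]
width: 38.1
```

Emit:
servo_tool(
  commands=[0,0,0.03,0,1,0,0,0.06,0,1,0,0,0.08,0,1,0,0,0.08,0,1],
)

```text
clock: 13.33
eef_pos: [534.9, -296.2, 13.1]
tool_rot: [-3.142, 0.0, -2.957]
force: [0.4, -0.4, -1.9]
width: 38.2
```

Emit:
servo_tool(
  commands=[0,0,0.02,0,1,0,0,0.04,0,1,0,0,0.04,0,1,0,0,0.04,0,1],
)

```text
clock: 13.67
eef_pos: [535.0, -296.2, 12.2]
tool_rot: [-3.141, 0.0, -2.957]
force: [-0.1, -0.6, -0.7]
width: 38.6
```

Down to 12.2 mm and the weight reading is falling off, so it's on the floor. Releasing gently.

Emit:
servo_tool(
  commands=[0,0,0,0,0.4,0,0,0,0,0.35,0,0,0,0,0.3,0,0,0,0,0.25,0,0,0,0,0.2,0,0,0,0,0.2,0,0,0,0,0.2,0,0,0,0,0.2],
)

```text
clock: 14.33
eef_pos: [534.9, -296.2, 12.0]
tool_rot: [-3.142, 0.0, -2.957]
force: [-0.4, -1.1, -0.8]
width: 68.2
```

Emit:
servo_tool(
  commands=[0,0,-0.2,0,0.2,0,0,-0.6,0,0.2,0,0,-1.2,0,0.2,0,0,-2,0,0.2,0,0,-3,0,0.2,0,0,-4,0,0,0,0,-5,0,0,0,1,-6,0,0,0,2,-6,0,0,0,3,-6,0,0],
)

```text
clock: 15.17
eef_pos: [522.2, -222.4, 165.0]
tool_rot: [-3.139, 0.004, -2.959]
force: [0.6, 1.0, -0.0]
width: 85.1
```

Emit:
servo_tool(
  commands=[0,1,0,0,0,0,2,0,0,0,0,3,0,0,0,0,4,0,0,0,0,5,0,0,0,0,6,0,0,0,0,6.5,0,0,0,0,6.5,0,0,0],
)

```text
clock: 15.83
eef_pos: [491.3, -59.4, 162.9]
tool_rot: [3.141, 0.001, -2.952]
force: [0.1, 0.1, 0.6]
width: 85.3
```

Run:
```python
from h import *
from cell import ctrl
out=[]
for n,(x,y) in(("scene",(185,195)),("top",(400,205))):
    d=ctrl.get_image(n)["img"]; cv2.imwrite(f"pics/{n}11.png",d);w=80;d=d[y:y+w,x:x+w]; d=cv2.resize(d,(400,400),interpolation=2)
    out.append(cv2.convertScaleAbs(d,alpha=1.3))
s=ctrl.read_state();print(s["clock"],s["eef_pos"],s["force"],s["width"])
cv2.imwrite("pics/z11.png",np.hstack(out))
```

```text
15.9333 [491.82811599 -63.39333819 162.59207208] [ 1.20725289 -1.18359864 -0.13300849] 85.35439166298661
```

View pics/z11.png

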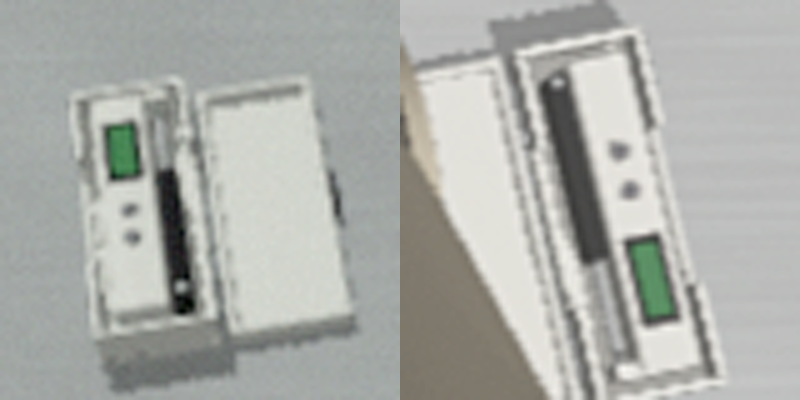

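View pics/top11.png

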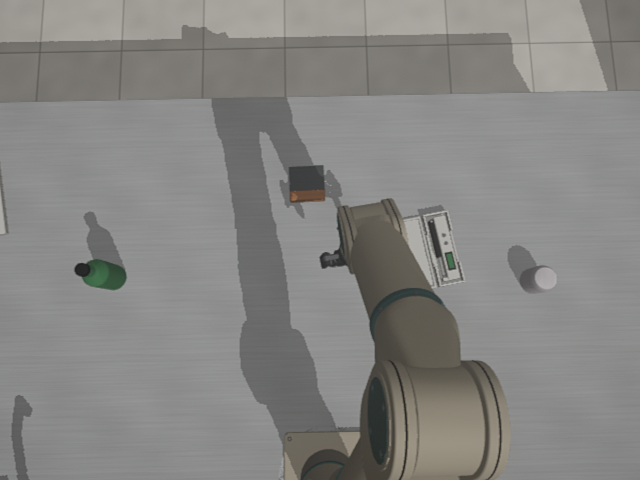

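The thermometer lies inside the deep half with the display up, the probe alongside the bar, and the bottle, salt shaker and scraper where they were. One numerical check of the fold angle and height before handing in.

Run:
```python
from h import *
S=lambda p: np.array(p)/5+[185,195]-.4
Tt=lambda p: (np.array(p)-[400,0])/5+[400,205]-.4
co=np.array([534.4,-296.5]);a=np.radians(10.4);R=np.array([[np.cos(a),-np.sin(a)],[np.sin(a),np.cos(a)]])
for nm,u,v in(("pin",(181,288),(558,83)),("disp+x L",(108,180),(656,236)),("disp+x R",(141,177),(625,242)),("disp-x L",(105,124),(678,318)),("disp-x R",(135,122),(646,325))):
    X,e1,e2=tri(S(u),Tt(v)); print(nm,X.round(1),round(e1,2),round(e2,2),"case frame",((X[:2]-co)@R).round(1))
for n,b,z in(("top",(425,215,445,262),26),("scene",(214,226,226,260),26)):
    im=cv2.imread(f"pics/{n}11.png").astype(int); x0,y0,x1,y1=b
    for nm,m in(("arm",im.max(2)<85 if n=="top" else im.max(2)<60),):
        mm=np.zeros(m.shape,np.uint8); mm[y0:y1,x0:x1]=m[y0:y1,x0:x1]
        k,l,st,c=cv2.connectedComponentsWithStats(mm); i=1+np.argmax(st[1:,4]); p=ray(n,np.argwhere(l==i)[:,::-1],z).astype(np.float32)
        v=cv2.fitLine(p,2,0,.01,.01).ravel(); print(n,nm,len(p),"dir",np.degrees(np.arctan2(v[1],v[0])).round(1),"case frame centre",((v[2:]-co)@R).round(1))
for n in("top","scene"):
    A=cv2.imread(f"pics/{n}0.png").astype(int);B=cv2.imread(f"pics/{n}11.png").astype(int)
    for nm,f in(("oil",lambda i:i[...,1]-i[...,2]>25),("scr",lambda i:i[...,2]-i[...,0]>40)):
        r={"oil":{"top":(60,240,140,300),"scene":(480,155,540,235)},"scr":{"top":(280,160,335,210),"scene":(310,255,370,310)}}[nm][n]
        print(n,nm,[np.argwhere(f(I)[r[1]:r[3],r[0]:r[2]]).mean(0).round(1) for I in(A,B)])
```

```text
pin [ 599.8 -270.    28.4] 0.08 0.09 case frame [69.1 14.2]
disp+x L [ 522.1 -314.6   30. ] 0.46 0.58 case frame [-15.4 -15.6]
disp+x R [ 519.5 -298.2   29.1] 0.06 0.08 case frame [-15.   1.]
disp-x L [ 481.3 -321.    32.2] 0.08 0.1 case frame [-56.7 -14.5]
disp-x R [ 478.3 -305.4   30.1] 0.03 0.04 case frame [-56.8   1.3]
top arm 224 dir 10.4 case frame centre [24.8 16.4]
scene arm 110 dir 10.6 case frame centre [31.3 14.2]
top oil [array([37.5, 42.2]), array([37. , 42.6])]
top scr [array([35.5, 26.9]), array([34.9, 27.1])]
scene oil [array([43.7, 31.7]), array([43.8, 31.6])]
scene scr [array([17.5, 29.6]), array([17.7, 29.8])]
```

```bash
python3 -c "
from cell import ctrl
print(ctrl.finish_job(), ctrl.read_state()['clock'])"
```

```text
the job is handed in; nothing more can be done
the job is handed in; nothing more can be done
```

I pushed the probe shut with the closed fingertips and gripped the thermometer across bar and probe arm. I then laid it display up in the deep half of the case, let go, backed off and handed in at about 16 s (limit 51 s).

**Last checks:**
- **Fold:** the probe arm lies at 10.4–10.6° and the case at 10.4°. The bar, judged roughly from the display edges, agrees to about 1°.
- **Position:** the hinge pin is within about 2 mm of where a centred thermometer would put it.
- **Flatness:** the pin and display heights came out at 28–32 mm. On the floor the top should be at 28 mm, and these readings ran about 2–4 mm high while the thermometer lay flat on the counter. I take it to be flat.
- **Bystanders:** the bottle and scraper moved by less than 1 pixel in both views. I checked the salt shaker only by eye, and it looked unmoved.

**One disagreement:** the gripper read 38 mm while holding, not the expected 42 mm. I put this down to the pads giving under the grip force. The pictures showed the probe folded and the grip centred.

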